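# Turn the vial carousel to the red dot

### The job

On the vaccination table, turn the round vial carousel's blue cover so that its white tab points at the red dot on the rim: push the tab steadily round with a fingertip from one side, without pinching it and without flicking it. Leave the sanitiser bottle, the vial and the carton standing where they are, and take your hand away at the end.

Things in the scene. Friction and masses are not known exactly. Their poses are not given: they have to be found in the camera images.
- carousel_centre (a point): Centre of the vial carousel, on the vertical axis its cover turns about, at the rim's top, 70 mm above the table. A round white tub, 236 mm across, 70 mm high, fixed to the table, with a flat white rim 20 mm wide. Four round flat stickers lie on the rim: red, green, yellow, black, about 40 degrees or more apart, in any order, none where the tab starts. Only red matters.
- cover (a joint): Angle of the blue cover (192 mm across, top 66 mm above the table) inside the rim, rad, growing counter-clockwise from above. Stops at -1.65 and +1.65; every dot lies within -1.4 to 1.4; starts within 0.3 of 0. Plain friction (0.12 N m, 1.5 N at the tab), no spring, no clicks: it stays where left. It has an open window inboard of the tab and a screw head 8 mm high at its centre.
- tab (a point): Middle of the white upright tab on the cover, 80 mm from the carousel's axis, 83 mm above the table. The tab is a fin 12 mm thick, 32 mm long along the radius (64 to 96 mm from the axis), standing from 66 to 100 mm above the table. It turns with the cover. x axis: outward along the radius; y: counter-clockwise; z: up. Pressing both its broad sides at once counts as pinching.
- pointer (a point): Point where the tab's direction crosses the middle of the rim: on the tab's radius, 108 mm from the axis, 70 mm above the table. It turns with the cover; nothing solid is there. The tab points at a dot when this point lies on the dot.
- red_dot (a point): Centre of the red round sticker (18 mm across), 108 mm from the carousel's axis, on the rim 70 mm above the table.
- sanitiser_centre (a point): Middle of a loose clear sanitiser bottle with a white cap, 52 mm across, 140 mm high, standing on the table beside the carousel. Not to be moved.
- vial_centre (a point): Middle of a loose glass vial with a blue cap, 24 mm across, 52 mm high, standing on the table near the carousel. Not to be moved.
- carton_centre (a point): Middle of a loose white carton with a green band, 50 x 70 x 85 mm high, standing on the table near the carousel. Not to be moved.

How it is judged:
On the way:
1. the fingers push the tab ((contact force between the fingers and tab_left above 0.4 N or contact force between the fingers and tab_right above 0.4 N)), for 0.04 s.
At the end, for the whole second after the job is handed in: The tab points at the red dot: the pointer point lies within 12 mm of the dot's centre (about 6 degrees), the cover is at rest, and the bottle, vial and carton are within 20 mm of where they stood (horizontal distance between pointer and red_dot below 0.012 m and velocity of joint cover between -0.05 and 0.05 rad/s and distance of each of sanitiser_centre, vial_centre, carton_centre from where it was at the start of the episode below 0.02 m); the robot touches nothing.
It fails at once if a bystander is lifted, knocked or shifted by more than 20 mm (distance of any of sanitiser_centre, vial_centre, carton_centre from where it was at the start of the episode above 0.02 m).
It fails at once if the tab is pinched: the fingers press both its cheeks at once (contact force between the fingers and tab_left above 2 N and contact force between the fingers and tab_right above 2 N).
It fails at once if the cover is flicked: it turns faster than 3 rad/s (velocity of joint cover above 3 rad/s or velocity of joint cover below -3 rad/s).
It also fails if it takes over 45 s, if anything falls off the work surface, if the arm or the gripper's body presses on something with over 40 N, if the wrist force passes 120 N, or if a joint passes its speed limit or range.

### The arm

A 6-joint arm with a two-finger parallel gripper is mounted at the origin on the work surface. World frame = base frame: x ahead of the robot, y to its left, z up, the work surface at z = 0. Lengths are in m, angles in rad, forces in N, time in s.
With the tool pointing down it reaches from about 0.375 to 0.9 m from the base axis. Payload 3.1 kg.
Tool frame: the origin (TCP) lies between the finger pads; the fingertips stand 22 mm ahead of it and the grasp point (between the pads) lies 3 mm ahead of it; z points along the fingers, y is the line along which they close (so a half turn about z gives the same grasp; the last joint's range is limited). The gripper opens to 87 mm and grips with 3 to 60 N. Pads are 19 mm wide; open, the fingers measure 117 mm over their backs; the gripper's body (75 mm by 190 mm) begins 51 mm behind the grasp point.
Start: joints at [1.085, 0.527, 1.433, -0, 1.181, -0.178], TCP at [0.189, 0.596, 0.245] pointing down, gripper open.
Joint ranges: [-3.08, 3.08], [-0.75, 2.2], [0.22, 2.44], [-1.43, 4.57], [0, 2.65], [-2.85, 2.85]. Speed limits (rad/s): [2.79, 2.79, 3.14, 3.14, 3.14, 3.14].

### API

Orientations are given as a unit quaternion [x, y, z, w].
In Python, from rig import get_obs, camera, get_calibration, hand_in, cut_out gives the robot as it stands.
- The arm moves only by the shell command python3 -m inch 'ROWS' [OPENING] [FORCE]. ROWS is JSON, one flat list of numbers, 6 for each row, row after row: the shift along the tool's x, y, z scaled (see below), then the turn, a rotation vector about the tool's x, y, z scaled (see below). A call has 1 to 20 rows; each row is the pose to reach, as a shift and turn from the pose commanded when the call began, along the tool's axes at that moment; what a row does not reach only later rows make up. The controller multiplies each number of a shift by 0.08 m and each number of a turn by 90 degrees. A row lasts 1/12 s, in which the tool goes at most 41.7 mm and 7.16 degrees, less where a joint would pass 70% of its speed; a pose out of reach is approached as far as the arm can. A call with a number of a shift or a turn outside -1 to 1 is refused whole. A call with a gripper value outside its range is refused whole. OPENING is the finger opening in mm, from 0 to 87, set as the call begins (- or left out, the last holds). The fingers move at their own pace and stop on an object; FORCE is the grip in N (left out, the last holds). Time passes only in rows, so rows that repeat a pose let the fingers close. It gives the time, the measured TCP pose, the force, the opening and the grip force at its end, in the units of the state.
- get_obs(): the state, without advancing time (a new reading comes with each control period).
- camera(name): name is "scene" or "side" or "wrist"; returns the picture (384x512x3 uint8, red, green, blue); there is no depth.
- get_calibration(name): a dict with "vertical_fov" (degrees; the focal length in pixels is half the picture's height over the tangent of half this angle, whatever the lens; pixels are square), "cx", "cy" (the principal point, pixels), "D" ([k1, k2, p1, p2, k3] as OpenCV has them; the pictures are not rectified), "T" (4x4, takes a point from camera to world coordinates). Camera axes: x right, y down, z forward; pixel columns grow to the right and rows downward; lengths in m; the calibration is good to about 2 mm. A picture is of the moment at which its call begins: read the wrist's pose just before it. get_calibration takes no time and is no camera call; for the wrist camera it gives the pose at the moment of the call.
- hand_in(): hands the job in; it is judged then, once.
Trained networks look in the newest picture that a camera, given by its name, has taken for a name from the list of things; names that differ only in an ending like _2 or _b are one class to them, and where a whole thing is asked for, a point or a joint stands for the part that bears it (a point fixed in the world has none). Each returns a list of dicts, best first, with "conf" (0 to 1); they miss things now and then, are a little off and sometimes report something else, mostly with a low value. They report only what shows in the picture. A call takes as long as a camera call.
- cut_out(camera, thing): "region" (384x512 bool, what is visible of it) and "bbox" ([left, top, right, bottom] in pixels, round what is visible of it).
The state is a dict: "time": time; "q": joint angles; "joint_velocities": joint speeds; "joint_torque": joint torques, N m; "position": TCP position; "tool_rot": TCP orientation; "ft_force": force on the tool from outside, world axes, zero at the start; "moment": the same for the moment, N m; "grip_width": finger opening in m; "grip_force": force on a finger pad.
Only numpy, scipy, OpenCV 4.12 (cv2) and the standard library are available. Lean on these libraries where they do the work, as an engineer would, in place of code of your own. Each camera call takes 0.05 s, during which the arm holds its last target. There are 200 camera calls.

## Working session

There is one attempt and no reset: what is moved stays moved. The work goes in short steps, Python scripts to look and compute and a shell command to move; the robot and the scene stay as the last step left them, time stands still between calls to the robot, and variables do not carry over. Pictures are saved under pics/ and viewed, at most 10 in all, crops included, and the job is handed in when it is done.

```bash
mkdir -p pics
cat > h.py <<'E'
import numpy as np,cv2
from rig import *
def K(n):
    c=get_calibration(n);f=192/np.tan(np.radians(c["vertical_fov"])/2)
    return np.array([[f,0,c["cx"]],[0,f,c["cy"]],[0,0,1.]]),np.array(c["D"],float),np.array(c["T"])
def ray(n,uv,z):
    k,D,T=K(n);p=cv2.undistortPoints(np.array(uv,float).reshape(-1,1,2),k,D).reshape(-1,2)
    d=np.c_[p,np.ones(len(p))]@T[:3,:3].T;o=T[:3,3]
    return o+d*((z-o[2])/d[:,2])[:,None]
def proj(n,P):
    k,D,T=K(n);R=T[:3,:3].T
    return cv2.projectPoints(np.array(P,float).reshape(-1,3),cv2.Rodrigues(R)[0],-R@T[:3,3],k,D)[0].reshape(-1,2)
E
python3 - <<'E'
from h import *
for n in ["scene","side","wrist"]:
    im=camera(n);cv2.imwrite(f"pics/{n}0.png",im[:,:,::-1])
    for t in ["red_dot","tab","cover","carousel_centre","sanitiser_centre","vial_centre","carton_centre"]:
        try:
            for r in cut_out(n,t)[:2]:
                ys,xs=np.nonzero(r["region"]);print(n,t,round(r["conf"],2),np.round(r["bbox"]),xs.mean().round(1),ys.mean().round(1))
        except Exception as e: print(n,t,e)
print(get_obs()["time"],get_obs()["position"],get_obs()["tool_rot"])
a=np.hstack([cv2.imread(f"pics/{n}0.png") for n in ["scene","side"]]);cv2.imwrite("pics/both.png",cv2.resize(a,(800,300)))
E
```

```text
scene red_dot 0.63 [336. 199. 344. 210.] 340.6 203.9
scene tab 0.75 [236. 152. 344. 261.] 287.1 205.1
scene tab 0.68 [242. 158. 337. 237.] 288.2 197.0
scene cover 0.61 [242. 157. 334. 234.] 288.2 197.1
scene carousel_centre 0.96 [233. 150. 345. 262.] 287.4 205.0
scene sanitiser_centre 0.66 [119. 120. 147. 174.] 131.1 146.5
scene vial_centre 0.65 [406. 236. 427. 256.] 414.8 244.9
scene carton_centre 0.68 [144.  81. 180. 124.] 162.1 100.6
side tab 0.97 [224. 201. 304. 248.] 263.0 225.3
side cover 0.91 [223. 203. 303. 255.] 263.2 225.5
side carousel_centre 0.61 [213. 196. 313. 277.] 262.9 236.0
side sanitiser_centre 0.59 [247. 125. 267. 175.] 256.3 151.5
side vial_centre 0.53 [273. 311. 278. 337.] 272.5 322.6
side carton_centre 0.69 [304. 135. 323. 171.] 311.4 152.1
1.2 [0.18870762 0.59579414 0.24454574] [ 1.52799318e-01  9.88257238e-01 -9.51731779e-06 -1.24845636e-05]
```

View pics/scene0.png

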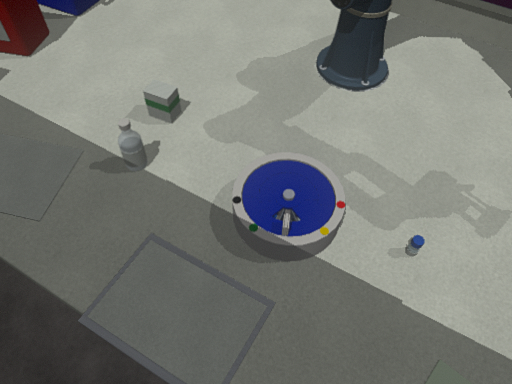

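View pics/side0.png

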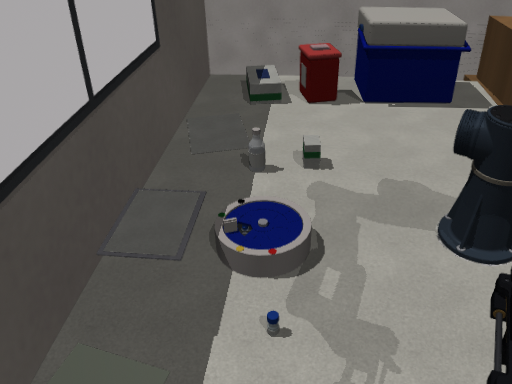

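The scene view shows the tab at about (286,222), pointing down and away from the robot. The screw is at (289,194) and the dots are red (341,204), yellow (325,231), green (253,228) and black (237,200). The vial at (416,245) is on the red side, and the bottle and carton are far to the left.

Run:
```python
from h import *
from scipy.optimize import least_squares
d={"scene":[(341,204.3),(325,231),(253,228),(237,199.7)],"side":[(272,251),(240,249),(221.5,214.5),(241,201.5)]}
for n in d:
    P=ray(n,d[n],.07)
    r=least_squares(lambda c:np.hypot(*(P[:,:2]-c).T)-.108,P[:,:2].mean(0))
    print(n,"centre",r.x.round(4),"res mm",(r.fun*1e3).round(1));print("dots deg",np.degrees(np.arctan2(*(P[:,:2]-r.x).T[::-1])).round(1),P[0].round(3))
    s={"scene":(289,194.5),"side":(263,222.5)}[n];print("screw",ray(n,[s],.074).round(4))
    t={"scene":(287,210),"side":(230,221)}[n];p=ray(n,[t],.1)[0];print("tab top?",p.round(3),np.degrees(np.arctan2(p[1]-r.x[1],p[0]-r.x[0])))
c=r.x
for n,b,z in[("scene",(414,253),0),("side",(274,333),0),("scene",(135,168),0),("scene",(165,120),0)]: print(b,ray(n,[b],z).round(3))
for n,s in(("scene",(225,145,355,265)),("side",(205,190,320,285))):
    im=camera(n)[s[1]:s[3],s[0]:s[2],::-1];cv2.imwrite(f"pics/c_{n}.png",cv2.resize(im,(390,360),interpolation=cv2.INTER_CUBIC))
cv2.imwrite("pics/cc.png",np.hstack([cv2.imread("pics/c_scene.png"),cv2.imread("pics/c_side.png")]))
```

```text
scene centre [0.5532 0.0727] res mm [-0.  -0.2  0.3 -0.3]
dots deg [108.8  68.5 -12.9 -53.2] [0.518 0.175 0.07 ]
screw [[0.554  0.0731 0.074 ]]
tab top? [0.606 0.093 0.1  ] 21.45757386684879
side centre [0.5515 0.0742] res mm [-1.8  0.6  0.2 -1.6]
dots deg [107.4  68.1 -13.  -52.3] [0.52  0.175 0.07 ]
screw [[0.5499 0.0789 0.074 ]]
tab top? [0.623 0.113 0.1  ] 28.42311756206402
(414, 253) [[0.503 0.348 0.   ]]
(274, 333) [[0.501 0.345 0.   ]]
(135, 168) [[ 0.624 -0.296  0.   ]]
(165, 120) [[ 0.459 -0.333  0.   ]]
```

View pics/cc.png

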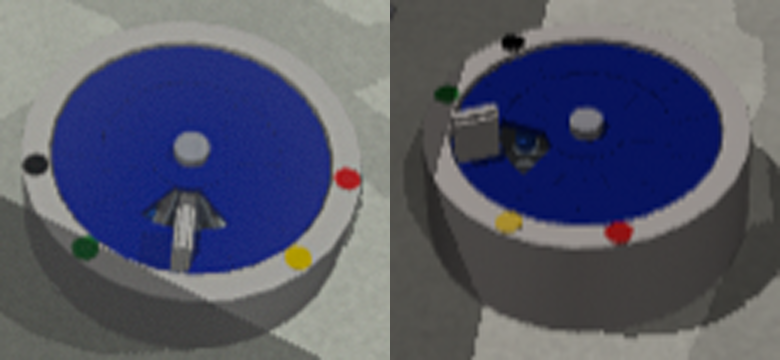

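```bash
python3 - <<'E'
from h import *
c=np.array([.5525,.0735])
for n in("scene","side"):
  im=camera(n);k,D,T=K(n)
  best=[]
  hsv=cv2.cvtColor(im,cv2.COLOR_RGB2HSV).astype(int);w=(hsv[...,1]<70)&(hsv[...,2]>95)
  for a in range(5,50,1):
    u=np.array([np.cos(np.radians(a)),np.sin(np.radians(a))]);t=np.array([-u[1],u[0]])
    P=[[*(c+r*u+s*t),z] for r in(.064,.096) for s in(-.006,.006) for z in(.067,.1)]
    h=cv2.convexHull(proj(n,P).astype(np.float32));m=np.zeros(w.shape,np.uint8);cv2.fillConvexPoly(m,np.round(h*16).astype(int),1,shift=4)
    m2=cv2.dilate(m,np.ones((5,5)))&~m&1
    best.append((w[m>0].mean()-w[m2>0].mean(),a))
  print(n,sorted(best)[::-1][:6])
E
python3 -m inch '[-0.5,-0.3,0,0,0,0, -1,-0.6,0,0,0,0, -1,-0.6,0,0,0,0]' 0 && python3 -m inch '[-0.5,-0.3,0,0,0,0, -1,-0.6,0,0,0,0]' && python3 -m inch '[-0.5,-0.3,0,0,0,0, -1,-0.6,0,0,0,0]' && python3 -m inch '[-0.5,-0.3,0,0,0,0, -1,-0.6,0,0,0,0]' && python3 -m inch '[-0.5,-0.3,0,0,0,0, -1,-0.6,0,0,0,0]' && python3 -m inch '[-0.5,-0.3,0,0,0,0, -1,-0.6,0,0,0,0, -1,-0.6,0,0,0,0]'
```

```text
scene [(np.float64(0.4984760630389533), 21), (np.float64(0.4638694638694638), 22), (np.float64(0.3697980416156671), 20), (np.float64(0.3408995376208491), 23), (np.float64(0.21270604395604392), 19), (np.float64(0.2081939799331104), 24)]
side [(np.float64(0.126131221719457), 6), (np.float64(0.12513248542660307), 5), (np.float64(0.10989121676067687), 8), (np.float64(0.10895721925133692), 7), (np.float64(0.10069124423963133), 10), (np.float64(0.09147465437788019), 13)]
time: 1.65
position: [0.253, 0.5223, 0.2443]
tool_rot: [0.154, 0.988, -0.002, 0.001]
ft_force: [-0.4, 0.3, 0.0]
grip_width: 0.0745
grip_force: 0.0
time: 1.82
position: [0.3059, 0.4632, 0.2447]
tool_rot: [0.152, 0.988, 0.001, 0.0]
ft_force: [1.4, 0.8, -0.2]
grip_width: 0.0612
grip_force: 0.0
time: 1.98
position: [0.3617, 0.3999, 0.2448]
tool_rot: [0.152, 0.988, 0.0, 0.0]
ft_force: [0.9, 0.3, -0.6]
grip_width: 0.0483
grip_force: 0.0
time: 2.15
position: [0.4171, 0.3372, 0.2448]
tool_rot: [0.153, 0.988, 0.0, 0.0]
ft_force: [1.3, 0.8, 0.3]
grip_width: 0.0349
grip_force: 0.0
time: 2.32
position: [0.4723, 0.2746, 0.2448]
tool_rot: [0.153, 0.988, 0.0, 0.0]
ft_force: [0.1, 0.9, -0.2]
grip_width: 0.0213
grip_force: 0.0
time: 2.57
position: [0.538, 0.2017, 0.245]
tool_rot: [0.155, 0.988, -0.0, 0.003]
ft_force: [0.2, 0.0, 1.1]
grip_width: 0.0039
grip_force: 0.0
```

Run:
```python
from h import *
im=camera("wrist");cv2.imwrite("pics/w1.png",im[:,:,::-1])
for t in["red_dot","tab"]:
  for r in cut_out("wrist",t)[:2]:
    ys,xs=np.nonzero(r["region"]);m=(xs.mean(),ys.mean());p=ray("wrist",[m],.07 if t=="red_dot" else .083)[0];print(t,r["conf"],r["bbox"],m,p.round(4),np.degrees(np.arctan2(p[1]-.0735,p[0]-.5525)),np.hypot(p[1]-.0735,p[0]-.5525))
o=get_obs()["position"];print(o)
th=np.radians(21.5);u=np.array([np.cos(th),np.sin(th)]);t=np.array([-u[1],u[0]])
g=np.array([.5525,.0735])+.08*u-.04*t
R=K and None
q=get_obs()["tool_rot"]
from scipy.spatial.transform import Rotation as Ro
print(g,Ro.from_quat(q).inv().apply([*(g-o[:2]),0])/.08, np.degrees(np.arctan2(*Ro.from_quat(q).as_matrix()[:2,0][::-1])))
```

```text
red_dot 0.53 [218.1, 159.2, 236.2, 175.6] (np.float64(226.7459677419355), np.float64(167.46774193548387)) [0.5155 0.1773 0.07  ] 109.62981009518232 0.11018236373321731
tab 0.66 [62.6, 131.3, 236.4, 291.0] (np.float64(137.2153041825095), np.float64(188.04071609632447)) [0.5039 0.0888 0.083 ] 162.47775631001272 0.050973709565537845
[0.53295079 0.20584212 0.24434092]
[0.64159345 0.0656034 ] [-1.82710212 -1.25654181 -0.00281029] 162.28210773155112
```

View pics/w1.png

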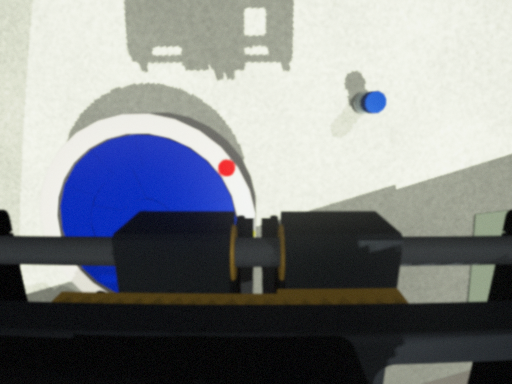

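The wrist view shows the red dot at (227,167), which puts it at about 109° on the rim, agreeing with the scene view. The fingers are closed. Next I go above the near (clockwise) side of the tab and turn the hand.

```bash
python3 -m inch '[-0.5,-0.35,0,0,0,0, -0.92,-0.63,0,0,0,0]' && python3 -m inch '[-0.5,-0.35,0,0,0,0, -0.91,-0.63,0,0,0,0, -0.91,-0.63,0,0,0,0.08, -0.91,-0.63,0,0,0,0.16, -0.91,-0.63,0,0,0,0.24, -0.91,-0.63,0,0,0,0.32, -0.91,-0.63,0,0,0,0.4, -0.91,-0.63,0,0,0,0.48, -0.91,-0.63,0,0,0,0.564, -0.91,-0.63,0,0,0,0.564, -0.91,-0.63,0,0,0,0.564, -0.91,-0.63,0,0,0,0.564]'
cat > e.py <<'E'
from h import *
from scipy.spatial.transform import Rotation as Ro
c=np.array([.5525,.0735])
def st():
    o=get_obs();R=Ro.from_quat(o["tool_rot"]);p=o["position"];d=p[:2]-c;a=np.arctan2(d[1],d[0])
    print("t",o["time"],"p",np.round(p,4),"xyaw",np.degrees(np.arctan2(*R.as_matrix()[:2,0][::-1])).round(2),"r",np.hypot(*d).round(4),"ang",np.degrees(a).round(2),"F",np.round(o["ft_force"],1))
    return p,R
def to(th,s,r=.08,z=None):
    p,R=st();th=np.radians(th);u=np.array([np.cos(th),np.sin(th)]);t=np.array([-u[1],u[0]]);g=np.array([*(c+r*u-s*t),p[2] if z is None else z])
    return R.inv().apply(g-p)/.08
E
python3 -c "
from e import *
print(to(21.5,.04,z=.102))"
```

```text
time: 2.88
position: [0.5817, 0.1436, 0.2445]
tool_rot: [0.15, 0.989, 0.0, -0.001]
ft_force: [0.2, 0.1, 0.3]
grip_width: 0.0004
grip_force: 0.0
time: 3.88
position: [0.6377, 0.072, 0.2446]
tool_rot: [0.56, 0.829, -0.0, -0.0]
ft_force: [-0.7, -1.2, -0.8]
grip_width: 0.0006
grip_force: 0.0
t 3.8833 p [0.6377 0.072  0.2446] xyaw 111.92 r 0.0852 ang -1.0 F [-0.7 -1.2 -0.8]
[-0.09350233  0.01634115  1.78197214]
```

Now down to a TCP height of 0.102 (tips at 80 mm), with a 40 mm offset from the tab.

```bash
python3 -m inch '[-0.09,0.02,0.3,0,0,0, -0.09,0.02,0.6,0,0,0, -0.09,0.02,0.9,0,0,0]' && python3 -m inch '[0,0,0.2,0,0,0, 0,0,0.4,0,0,0, 0,0,0.6,0,0,0, 0,0,0.75,0,0,0, 0,0,0.88,0,0,0, 0,0,0.88,0,0,0, 0,0,0.88,0,0,0]'
python3 - <<'E'
from e import *
print(to(21.5,.0155))
im=camera("scene");s=(225,110,385,260);cv2.imwrite("pics/s2.png",cv2.resize(im[s[1]:s[3],s[0]:s[2],::-1],(640,600),interpolation=cv2.INTER_CUBIC))
E
```

```text
time: 4.13
position: [0.6429, 0.0647, 0.1725]
tool_rot: [0.561, 0.828, 0.001, 0.001]
ft_force: [-0.6, -0.7, -0.1]
grip_width: 0.0005
grip_force: 0.0
time: 4.72
position: [0.6424, 0.0645, 0.1018]
tool_rot: [0.561, 0.828, -0.0, -0.0]
ft_force: [-0.4, -0.6, 0.5]
grip_width: 0.0004
grip_force: 0.0
t 4.7167 p [0.6424 0.0645 0.1018] xyaw 111.7 r 0.0903 ang -5.7 F [-0.4 -0.6  0.5]
[ 3.22315686e-01 -2.95131837e-03  1.32017672e-04]
```

View pics/s2.png

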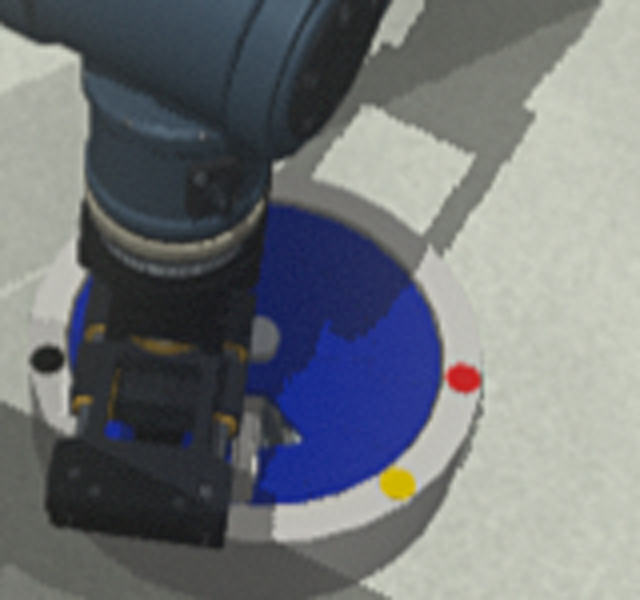

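The hand sits just left of the tab, which shows at about (245,460) in the crop. I make gentle contact, then push a first 28° of arc.

```bash
python3 -m inch '[0.05,0,0,0,0,0, 0.12,0,0,0,0,0, 0.18,0,0,0,0,0, 0.22,0,0,0,0,0, 0.26,0,0,0,0,0, 0.29,0,0,0,0,0, 0.32,0,0,0,0,0]' && python3 -m inch '[0.049,0.008,0,0,0,-0.031, 0.098,0.014,0,0,0,-0.062, 0.148,0.018,0,0,0,-0.093, 0.198,0.019,0,0,0,-0.124, 0.248,0.017,0,0,0,-0.156, 0.297,0.013,0,0,0,-0.187, 0.347,0.007,0,0,0,-0.218, 0.396,-0.002,0,0,0,-0.249, 0.444,-0.013,0,0,0,-0.28, 0.492,-0.026,0,0,0,-0.311, 0.492,-0.026,0,0,0,-0.311]'
python3 - <<'E'
from e import *
print(to(49.5,.0155))
im=camera("scene");s=(225,110,385,260);cv2.imwrite("pics/s3.png",cv2.resize(im[s[1]:s[3],s[0]:s[2],::-1],(640,600),interpolation=cv2.INTER_CUBIC))
E
```

```text
time: 5.35
position: [0.6332, 0.0882, 0.1023]
tool_rot: [0.561, 0.828, -0.0, 0.0]
ft_force: [0.4, -1.4, 0.4]
grip_width: -0.0001
grip_force: 0.9
time: 6.27
position: [0.6165, 0.1241, 0.1023]
tool_rot: [0.344, 0.939, -0.0, 0.0]
ft_force: [0.0, -0.3, -0.4]
grip_width: 0.0006
grip_force: 0.0
t 6.2667 p [0.6165 0.1241 0.1023] xyaw 139.73 r 0.0816 ang 38.3 F [ 0.  -0.3 -0.4]
[ 4.29270332e-03 -3.30807547e-04 -1.92711297e-06]
```

View pics/s3.png

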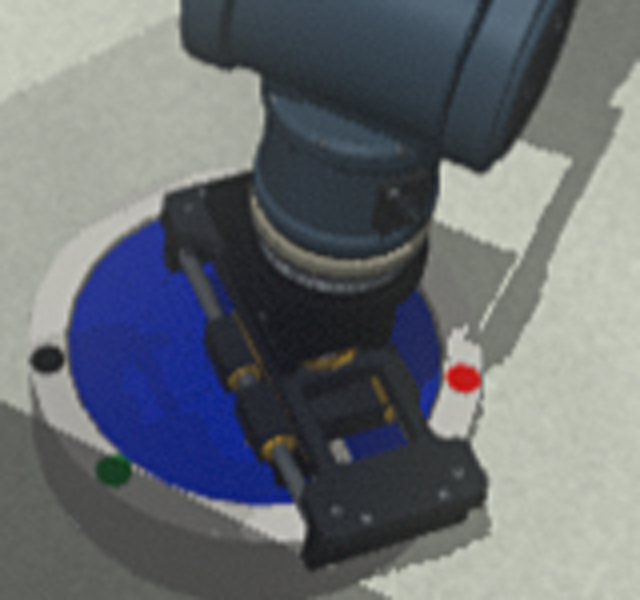

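The tab has left its old place and shows white at (340,450) through the gripper frame, so the push works. I push two more arcs, with the last one slowing down.

```bash
python3 -m inch '[0.049,0.008,0,0,0,-0.031, 0.098,0.014,0,0,0,-0.062, 0.148,0.018,0,0,0,-0.093, 0.198,0.019,0,0,0,-0.124, 0.248,0.017,0,0,0,-0.156, 0.297,0.013,0,0,0,-0.187, 0.347,0.007,0,0,0,-0.218, 0.396,-0.002,0,0,0,-0.249, 0.444,-0.013,0,0,0,-0.28, 0.492,-0.026,0,0,0,-0.311, 0.492,-0.026,0,0,0,-0.311]' && python3 -m inch '[0.049,0.008,0,0,0,-0.031, 0.098,0.014,0,0,0,-0.062, 0.148,0.018,0,0,0,-0.093, 0.198,0.019,0,0,0,-0.124, 0.248,0.017,0,0,0,-0.156, 0.272,0.015,0,0,0,-0.171, 0.297,0.013,0,0,0,-0.187, 0.322,0.01,0,0,0,-0.202, 0.347,0.007,0,0,0,-0.218, 0.371,0.003,0,0,0,-0.233, 0.396,-0.002,0,0,0,-0.249, 0.42,-0.007,0,0,0,-0.264, 0.444,-0.013,0,0,0,-0.28, 0.468,-0.019,0,0,0,-0.296, 0.492,-0.026,0,0,0,-0.311, 0.492,-0.026,0,0,0,-0.311]'
python3 - <<'E'
from e import *
print(to(105.5,.0155))
a=[]
for n,s in(("scene",(225,130,365,270)),("side",(205,170,325,290))):
    im=camera(n)[s[1]:s[3],s[0]:s[2],::-1];a.append(cv2.resize(im,(400,400),interpolation=cv2.INTER_CUBIC))
cv2.imwrite("pics/s4.png",np.hstack(a))
E
```

```text
time: 7.23
position: [0.5853, 0.148, 0.1022]
tool_rot: [0.108, 0.994, 0.0, 0.0]
ft_force: [0.9, -0.7, 0.2]
grip_width: 0.0007
grip_force: 0.1
time: 8.57
position: [0.5457, 0.1541, 0.1021]
tool_rot: [-0.137, 0.991, -0.0, -0.001]
ft_force: [0.8, 0.4, 1.8]
grip_width: 0.0003
grip_force: 0.4
t 8.5667 p [0.5457 0.1541 0.1021] xyaw -164.28 r 0.0809 ang 94.85 F [0.8 0.4 1.8]
[-6.84510392e-03  6.13529825e-03 -7.92505410e-06]
```

View pics/s4.png

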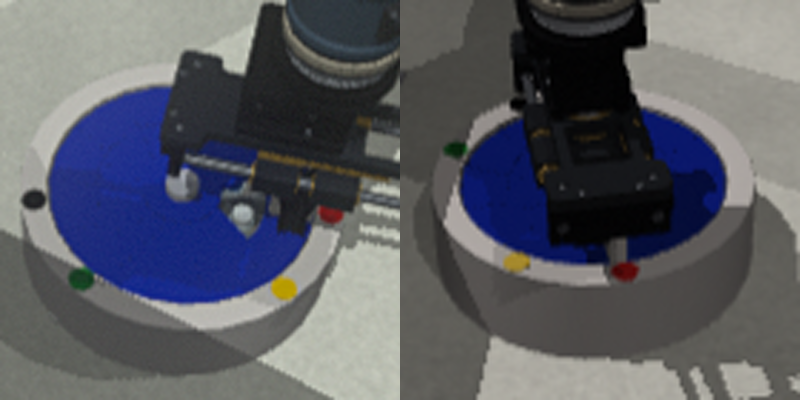

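In the side view the tab at (615,250) is just short of the red dot at (625,270). I add a final 2.5°, then retreat backwards, up and aside, and check.

```bash
python3 -m inch '[0.015,0.003,0,0,0,-0.01, 0.03,0.006,0,0,0,-0.02, 0.045,0.008,0,0,0,-0.028, 0.045,0.008,0,0,0,-0.028, 0.045,0.008,0,0,0,-0.028]' && python3 -m inch '[-0.1,0,0,0,0,0, -0.3,0,0,0,0,0, -0.3,0,-0.4,0,0,0, -0.3,0,-0.8,0,0,0, -0.3,0,-1,0,0,0, -0.3,0,-1,0,0,0]' && python3 -m inch '[-0.4,0,-0.4,0,0,0, -0.8,0,-0.8,0,0,0, -1,0,-1,0,0,0, -1,0,-1,0,0,0]' && python3 -m inch '[-0.4,-0.4,0,0,0,0, -0.8,-0.8,0,0,0,0, -1,-1,0,0,0,0, -1,-1,0,0,0,0]'
python3 - <<'E'
from e import *
st()
a=[]
for n,s in(("scene",(225,130,365,270)),("side",(205,170,325,290))):
    im=camera(n)[s[1]:s[3],s[0]:s[2],::-1];a.append(cv2.resize(im,(400,400),interpolation=cv2.INTER_CUBIC))
cv2.imwrite("pics/s5.png",np.hstack(a))
E
```

```text
time: 9.08
position: [0.5425, 0.1537, 0.102]
tool_rot: [-0.158, 0.987, -0.0, -0.0]
ft_force: [1.2, -0.4, -0.1]
grip_width: 0.0005
grip_force: 0.5
time: 9.58
position: [0.5683, 0.1618, 0.1861]
tool_rot: [-0.158, 0.987, -0.0, 0.004]
ft_force: [0.7, 1.0, 0.6]
grip_width: 0.0005
grip_force: 0.0
time: 9.92
position: [0.648, 0.1875, 0.267]
tool_rot: [-0.158, 0.987, -0.0, 0.007]
ft_force: [0.6, -0.4, 1.4]
grip_width: 0.0007
grip_force: 0.0
time: 10.25
position: [0.7462, 0.1308, 0.259]
tool_rot: [-0.156, 0.988, -0.001, 0.0]
ft_force: [-0.1, -0.8, 0.1]
grip_width: 0.0005
grip_force: 0.0
t 10.25 p [0.7462 0.1308 0.259 ] xyaw -162.09 r 0.202 ang 16.48 F [-0.1 -0.8  0.1]
```

View pics/s5.png

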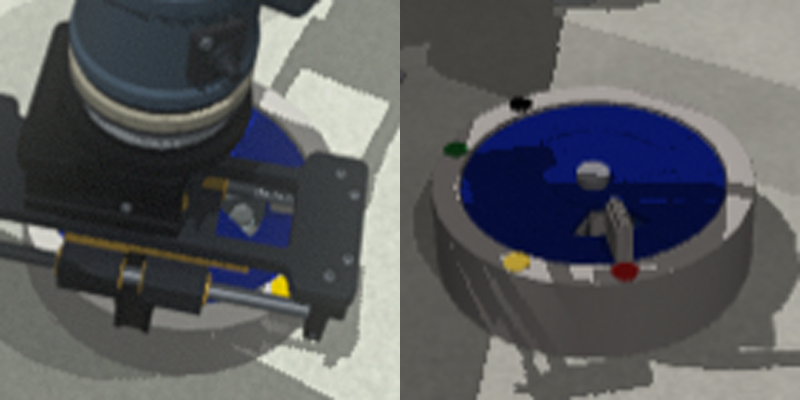

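The side view now shows the tab's outer end at (622,258) directly above the red dot at (625,270). I check this with numbers.

Run:
```python
from h import *
c=np.array([.5515,.0742])
im=camera("side");s=(205,170,325,290)
for a in(100,104,108,112,116):
    u=np.array([np.cos(np.radians(a)),np.sin(np.radians(a))]);t=np.array([-u[1],u[0]])
    P=[[*(c+r*u+w*t),z] for z in(.1,.066) for r,w in((.064,-.006),(.064,.006),(.096,.006),(.096,-.006))]
    q=proj("side",P);print(a,((q-[205,170])/.3+[400,0]).round().astype(int).tolist())
p=ray("side",[(205+225*.3,170+271*.3)],.07)[0];print(np.degrees(np.arctan2(p[1]-c[1],p[0]-c[0])))
cv2.imwrite("pics/s6.png",cv2.resize(im[215:260,250:295,::-1],(540,540),interpolation=cv2.INTER_CUBIC))
```

```text
100 [[589, 198], [607, 197], [610, 227], [592, 228], [590, 237], [607, 236], [611, 266], [593, 267]]
104 [[596, 198], [613, 196], [620, 226], [602, 228], [596, 237], [614, 235], [621, 265], [603, 267]]
108 [[602, 198], [619, 195], [630, 224], [612, 227], [603, 236], [620, 234], [630, 263], [613, 266]]
112 [[609, 197], [626, 194], [640, 222], [622, 226], [609, 235], [626, 232], [640, 261], [623, 265]]
116 [[615, 196], [632, 192], [649, 220], [632, 224], [616, 234], [632, 230], [649, 259], [632, 263]]
107.8566616489609
```

View pics/s6.png

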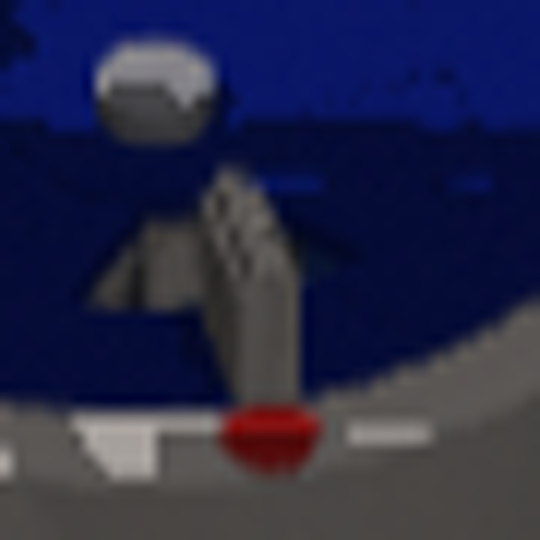

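The tab's outer end is at about 109° and the dot at about 108°. That is well within 6°, so I hand in.

```bash
python3 -m inch '[0,0,0,0,0,0, 0,0,0,0,0,0, 0,0,0,0,0,0]'; python3 -c "
from rig import hand_in
print(hand_in())"
```

```text
time: 10.65
position: [0.7415, 0.1362, 0.2624]
tool_rot: [-0.158, 0.987, 0.0, -0.0]
ft_force: [0.0, 0.6, -0.6]
grip_width: 0.0003
grip_force: 0.0
the job is handed in; nothing more can be done
None
```

I pushed the tab round from one side with the closed fingertips until it pointed at the red dot (off by about 1° in the last side view), kept the hand well clear of the bottle, vial and carton, withdrew it and handed the job in at about 11 s; no verdict came back.

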